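# Close and lock the hinged insulation shell round the float valve

## Task

Close the two hinged aluminium halves of the insulation shell round the copper float valve until their edges meet all the way, then lower the loose brass locking collar (do not drop it) over the round neck that the halves form, down until it sits flat on top of the shell, and let go. The cork stopper stands in the way of one of the halves: set it aside first, upright on the bench and well clear of the shell, without tipping it over. Leave the other things on the bench where they are.

Things in the scene. Friction and masses are not known exactly. Their poses are not given: they have to be found in the camera images.
- stand: Fixed steel plinth, round, 100 mm wide, 40 mm high, carrying the copper valve (60 mm wide; 10 mm stem on the axis, top 176 mm above the bench) and the shell. Origin: on the bench under the valve axis. Its +x points to the vertical hinge pin (62 mm from the axis, top 146 mm) and a low pipe stub (to 139 mm); the halves meet at -x, roughly towards the robot; +y is the left half's side.
- neck_seat (a point): Point on the valve axis, 140 mm above the bench, level with the flat top of the shell: the underside of the seated collar is centred here. Does not move.
- shell_left (a joint): Angle of the left half, rad: 0 shut on the mid-plane (hard stop), 1.5 open; starts 0.9 to 1.4. Turns about the hinge pin, free edge swinging to the stand's +y. Half tube, outer radius 52 mm about the valve axis, 45 to 140 mm above the bench, flat top, half neck of radius 17.5 mm to 158 mm, then a stepped lead-in of radius 15.5, then 13.5 mm to 168 mm. Light friction (0.25 N m): stays where left.
- shell_right (a joint): Opening angle of the right half (rad), the mirror image of the left half: 0 shut, 1.5 open, starts 0.9 to 1.4; its free edge swings away to the stand's -y side.
- flange_left (a point): Point on the outer face of the left half's closing flange, 130 mm from the hinge pin, 92.5 mm above the bench. The flange is an upright plate along the free edge, 4 mm thick, 112 to 140 mm from the hinge pin, 47.5 to 137.5 mm above the bench; its inner face lies on the mid-plane when shut. Pushing the outer face towards the other half shuts this half.
- flange_right (a point): The same point on the right half's flange.
- collar: Loose brass locking collar: a plain ring of 54 mm outer and 42 mm inner diameter, 26 mm tall, 200 g, lying flat on the bench on one or the other side of the stand. Origin: centre of its underside, z is its axis.
- stopper: Loose cork stopper, upright on the bench: tapered cork 32 to 37 mm thick, 42 mm tall, a brass band 41 mm thick up to 55 mm, and a brass knob 18 mm thick from 60 to 78 mm height to hold it by. 90 g; tips easily if pushed high. Stands 70 to 90 mm from the valve axis, in front of the plinth, in the swing of the left or the right half. Origin: centre of its underside.
- knob: Bystander: black bakelite knob, 45 mm wide, 22 mm high, lying in front of the plinth on the side where the stopper is not; low enough for the shell to pass over it. Origin: centre of its underside.
- disc: Bystander: steel flange disc, 76 mm wide, 15 mm high, lying on the bench. Origin: centre of its underside.
- fitting: Bystander: brass pipe fitting standing on its 40 mm foot, 48 mm high. Origin: centre of its underside.
- wrench: Bystander: wrench 160 mm long and about 10 mm high lying on the bench between the stand and the spindle. Origin: its middle, on the bench.
- bottle: Bystander: white plastic bottle, 48 mm wide, 130 mm high, standing beyond the stand on the left. Origin: centre of its underside.

How it is judged:
By the outcome, as a careful person would: the job done as asked, in the order asked, and still so for the second after the job is handed in, with the robot touching nothing.
It also fails if it takes over 69 s, if anything falls off the work surface, if the arm or the gripper's body presses on something with over 40 N, if the wrist force passes 120 N, or if a joint passes its speed limit or range.

## Robot

A 7-joint arm with a two-finger parallel gripper is mounted at the origin on the work surface. World frame = base frame: x ahead of the robot, y to its left, z up, the work surface at z = 0. Lengths are in mm, angles in rad, forces in N, time in s.
With the tool pointing down it reaches from about 425 to 950 mm from the base axis. Payload 4.7 kg.
Tool frame: the origin (TCP) lies midway between the tips of the shut fingers; the grasp point (between the pads) lies 19 mm behind it; z points along the fingers, y is the line along which they close (so a half turn about z gives the same grasp; the last joint's range is limited). The gripper opens to 87 mm and grips with 3 to 60 N. Pads are 19 mm wide; open, the fingers measure 117 mm over their backs; the gripper's body (75 mm by 190 mm) begins 51 mm behind the grasp point.
Start: joints at [-1.36, 0.469, -0.049, 1.532, 0.024, 1.141, -0.082], TCP at [160.275, 655.714, 222.573] pointing down, gripper open.
Joint ranges: [-2.59, 2.59], [-0.33, 1.99], [-1.39, 1.29], [0.1, 2.45], [-1.04, 4.18], [0.21, 1.99], [-2.66, 2.66]. Speed limits (rad/s): [2.57, 2.57, 3.14, 3.14, 3.14, 3.14, 3.14].

## Interface

Orientations are given as a unit quaternion [w, x, y, z].
In Python, from bench import manip, eyes gives the robot as it stands.
- The arm moves only by the tool apply_moves, never from a script. Its argument "steps" is a list of rows, each an object of numbers: "claw": the closure, from 0 (fully open) to 1 (shut); "dx", "dy", "dz": the shift along the world's x, y, z scaled (see below); "wx", "wy", "wz": the turn, a rotation vector about the world's x, y, z scaled (see below). A call has exactly 5 rows; each row is the pose to reach, as a shift and turn from the pose commanded when the call began, turning the shorter way round; what a row does not reach only later rows make up. The controller multiplies each number of a shift by 500 mm and each number of a turn by 360 degrees. A row lasts 1/10 s, in which the tool goes at most 50 mm and 8.59 degrees, less where a joint would pass 70% of its speed; a pose out of reach is approached as far as the arm can. A call with a number of a shift or a turn outside -1 to 1 is refused whole. A call with a gripper value outside its range is refused whole. The fingers move at their own pace and stop on an object; "grip_force" is the grip in N (left out, the last holds). Time passes only in rows, so rows that repeat a pose let the fingers close, or fill a call up. It gives the time, the measured TCP pose, the force, the opening and the grip force at its end, in the units of the state.
- manip.read_state(): the state, without advancing time (a new reading comes with each control period).
- eyes.snapshot(name): name is "scene" or "side" or "wrist"; returns a dict with "pixels" (420x560x3 uint8, red, green, blue), "fx", "fy", "cx", "cy" (pixels), "dist_coeffs" ([k1, k2, p1, p2, k3] as OpenCV has them; the pictures are not rectified), "cam_to_world" (4x4, takes a point from camera to world coordinates). Camera axes: x right, y up, looking along -z (the intrinsics and any distortion apply to the point x, -y, -z); pixel columns grow to the right and rows downward; lengths in mm; the calibration is good to about 2 mm. A picture is of the moment at which its call begins. There is no depth.
- manip.job_done(): hands the job in; it is judged then, once.
The state is a dict: "t": time; "q": joint angles; "joint_velocities": joint speeds; "joint_efforts": joint torques, N m; "position": TCP position; "eef_rot": TCP orientation; "contact_force": force on the tool from outside, world axes, zero at the start; "wrist_torque": the same for the moment, N m; "finger_gap": finger opening in mm; "gripper_force": force on a finger pad.
Only numpy, scipy, OpenCV 4.12 (cv2) and the standard library are available. Lean on these libraries where they do the work, as an engineer would, in place of code of your own. Each camera call takes 0.05 s, during which the arm holds its last target. There are 200 camera calls.

## Working session

There is one attempt and no reset: what is moved stays moved. The work goes in short steps, Python scripts to look and compute and a tool call to move; the robot and the scene stay as the last step left them, time stands still between calls to the robot, and variables do not carry over. Pictures are saved under pics/ and viewed, at most 10 in all, crops included, and the job is handed in when it is done.

Besides the shell and the picture viewer there is one more tool, called after "Request:" in YAML: its name, and indented under it one key for each argument. apply_moves: Moves the arm, as the interface text tells. Shifts and turns lie within -1 to 1; 1 stands for 500 mm of shift or 360 degrees of turn. Its arguments: {"type":"object","properties":{"steps":{"type":"array","items":{"type":"object","properties":{"claw":{"type":"number"},"dx":{"type":"number"},"dy":{"type":"number"},"dz":{"type":"number"},"wx":{"type":"number"},"wy":{"type":"number"},"wz":{"type":"number"}}}},"grip_force":{"type":"number"}},"required":["steps"]}

```bash
mkdir -p pics; cat > h.py <<'E'
import numpy as np, cv2
from bench import manip, eyes
def snap(n,f=None):
    s=eyes.snapshot(n)
    if f: cv2.imwrite('pics/'+f,cv2.cvtColor(np.asarray(s['pixels']),cv2.COLOR_RGB2BGR))
    return s
def K(s): return np.array([[s['fx'],0,s['cx']],[0,s['fy'],s['cy']],[0,0,1.]])
def ray(s,uv):
    p=cv2.undistortPoints(np.array([[uv]],float),K(s),np.array(s['dist_coeffs']))[0,0]
    T=np.array(s['cam_to_world']); d=T[:3,:3]@np.array([p[0],-p[1],-1]); return T[:3,3],d/np.linalg.norm(d)
def onz(s,uv,z):
    o,d=ray(s,uv); return o+d*(z-o[2])/d[2]
def proj(s,P):
    T=np.linalg.inv(np.array(s['cam_to_world'])); c=T[:3,:3]@np.array(P,float)+T[:3,3]
    return cv2.projectPoints(np.array([[c[0],-c[1],-c[2]]]),np.zeros(3),np.zeros(3),K(s),np.array(s['dist_coeffs']))[0].ravel()
def tri(s1,u1,s2,u2):
    o1,d1=ray(s1,u1);o2,d2=ray(s2,u2)
    t=np.linalg.lstsq(np.c_[d1,-d2],o2-o1,rcond=None)[0]
    a,b=o1+d1*t[0],o2+d2*t[1]; return (a+b)/2,np.linalg.norm(a-b)
E
python3 - <<'E'
from h import *
import pickle
np.set_printoptions(precision=1,suppress=True)
d={}
for n in('scene','side','wrist'):
    d[n]=snap(n,n+'0.png'); print(n,np.array(d[n]['cam_to_world'])[:3],d[n]['fx'])
pickle.dump(d,open('s0.pkl','wb'))
print(manip.read_state())
E
```

```text
scene [[   1.    -0.1    0.1  669. ]
 [   0.1    0.6   -0.8 -728.8]
 [   0.     0.8    0.6  727.4]] 515.5286777018862
side [[   0.9    0.3   -0.4  201.1]
 [  -0.5    0.5   -0.7 -639.6]
 [  -0.     0.8    0.6  725. ]] 395.04151042393715
wrist [[  0.2  -0.9  -0.3  89.5]
 [  1.    0.2   0.1 672.9]
 [ -0.   -0.3   1.  383.9]] 327.9967641790324
{'t': 0.15, 'q': array([-1.4,  0.5, -0. ,  1.5,  0. ,  1.1, -0.1]), 'joint_velocities': array([-0., -0., -0., -0.,  0.,  0.,  0.]), 'joint_efforts': array([  0. , -50.8,  -0.1, -23.6,  -0.1,   0. ,   0. ]), 'position': array([160.2, 655.3, 221.7]), 'eef_rot': array([-0. ,  0.1,  1. , -0. ]), 'contact_force': array([-0.7, -0.1, -1.1]), 'wrist_torque': array([-0.1,  0.1,  0. ]), 'gripper_force': 0.0, 'finger_gap': 87.09417640016869}
```

View pics/scene0.png

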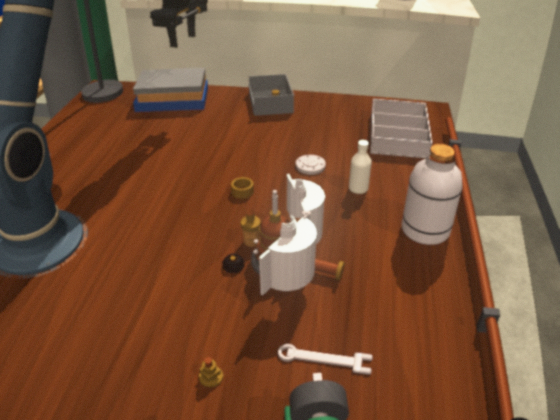

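View pics/side0.png

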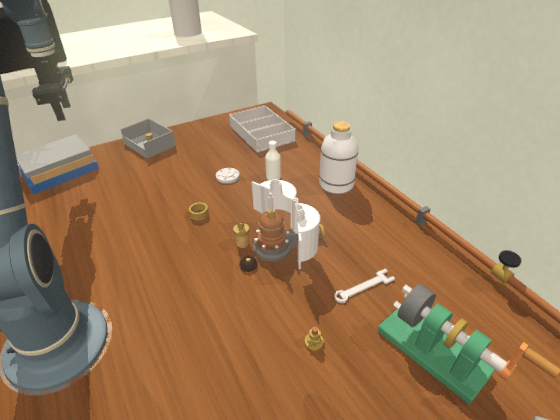

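The scene image shows the collar at (242,188), the stopper at (250,230), the knob at (233,263) and the shell around (295,235). The side image shows the collar at (199,212), the stopper at (242,235), the knob at (248,263) and the stem at about (270,205). I'll zoom in on both.

```bash
python3 - <<'E'
from h import *
import pickle
d=pickle.load(open('s0.pkl','rb'))
def crop(n,x,y,w,h,k=5):
    return cv2.resize(cv2.cvtColor(np.asarray(d[n]['pixels']),cv2.COLOR_RGB2BGR)[y:y+h,x:x+w],None,fx=k,fy=k,interpolation=cv2.INTER_CUBIC)
a=crop('scene',220,160,130,140,4);b=crop('side',180,160,150,140,4)
a=cv2.resize(a,(400,431));c=np.zeros((600,800,3),np.uint8)
cv2.imwrite('pics/z1.png',crop('scene',220,170,130,125,5)[:600,:650])
cv2.imwrite('pics/z2.png',crop('side',185,170,145,110,5)[:550,:725])
E
```

```text
(no output)
```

View pics/z1.png

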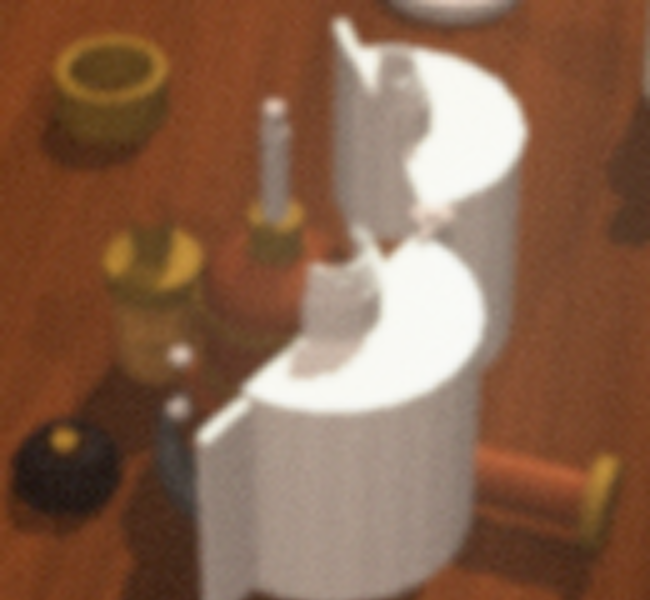

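View pics/z2.png

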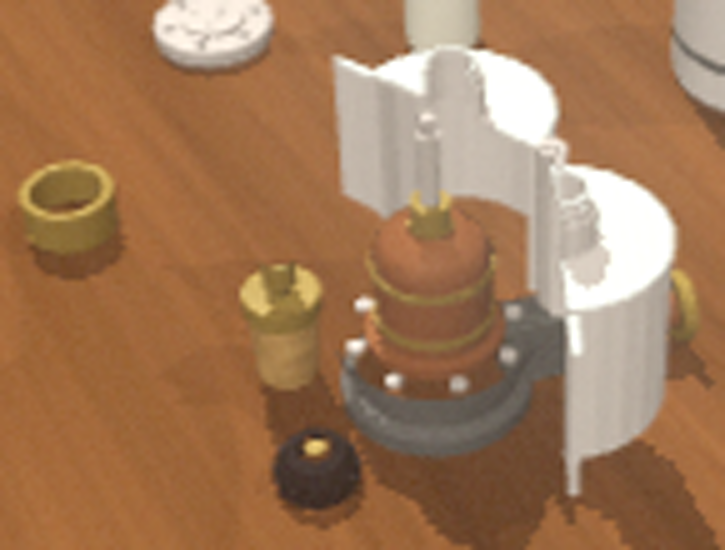

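The zoomed views show the main points, in crop pixels (scene / side):
- stem top: (274,105) / (428,120)
- hinge pin top: (432,218) / (552,148)
- collar rim centre: (112,68) / (67,198)
- stopper band top: (154,260) / (281,295)
- left flange corner: (342,20) / (337,58)
- right flange corner: (200,440) / (568,295)

```bash
python3 - <<'E'
from h import *
import pickle
np.set_printoptions(precision=1,suppress=True)
d=pickle.load(open('s0.pkl','rb'));A,B=d['scene'],d['side']
f=lambda p:np.array(p)/5-.4+[220,170]
g=lambda p:np.array(p)/5-.4+[185,170]
for n,a,b,z in [('stem',(274,103),(428,117),176),('pin',(432,218),(552,148),146),('collar',(112,68),(67,198),26),('stopband',(154,260),(281,295),55),('knobtop',(151,230),(283,270),78),('flL',(342,18),(337,57),137.5),('flR',(200,438),(567,295),137.5),('bknob',(65,438),(316,445),22)]:
    print(n,onz(A,f(a),z)[:2],onz(B,g(b),z)[:2],*tri(A,f(a),B,g(b)))
E
```

```text
stem [535.6  27.4] [539.6  23.6] [536.9  18.6 181.3] 1.8144646157256252
pin [597.2   6.4] [597.8   7.2] [597.2   6.2 146.5] 0.5159423896250452
collar [418.4 249.6] [418.8 241.3] [419.3 243.5  27.3] 4.921352747933297
stopband [475.7  76.3] [476.8  73.3] [476.4  72.5  57. ] 1.830504421325859
knobtop [477.3  67.4] [476.2  65.4] [477.   67.7  76.9] 1.3869763554833852
flL [543.9 143.4] [547.5 140.6] [545.  135.2 142.4] 1.21345705266663
flR [ 533.6 -112.5] [553.3 -79.5] [ 536.6 -113.2  155.2] 24.5360007872279
bknob [453.7  -0.1] [457.9  -1.6] [455.6  -7.1  28.4] 0.5015709442945289
```

The valve axis is at about (537,25), the pin at (597,7), the stopper at (476,70) and the collar at (419,245). I'll move above the stopper first.

Request:
apply_moves:
  steps:
    - {"dx": 0.14,"dy": -0.27}
    - {"dx": 0.14,"dy": -0.27}
    - {"dx": 0.14,"dy": -0.27}
    - {"dx": 0.28,"dy": -0.54}
    - {"dx": 0.28,"dy": -0.54}
  grip_force: 20

```text
validation failed for argument at $.st...
```

```bash
python3 - <<'E'
from h import *
from scipy.spatial.transform import Rotation as R
s=manip.read_state(); q=s['eef_rot']; M=R.from_quat([*q[1:],q[0]]).as_matrix(); np.set_printoptions(precision=3,suppress=True)
print(q,M,s['position'],s['t'])
E
```

```text
[-0.     0.12   0.993 -0.001] [[-0.971  0.237 -0.   ]
 [ 0.237  0.971 -0.001]
 [-0.    -0.001 -1.   ]] [160.186 655.257 221.736] 0.15
```

Request:
apply_moves:
  steps:
    - {"claw": 0,"dx": 0.04,"dy": -0.08,"dz": 0,"wx": 0,"wy": 0,"wz": 0.01}
    - {"claw": 0,"dx": 0.09,"dy": -0.16,"dz": 0,"wx": 0,"wy": 0,"wz": 0.02}
    - {"claw": 0,"dx": 0.135,"dy": -0.245,"dz": 0,"wx": 0,"wy": 0,"wz": 0.038}
    - {"claw": 0,"dx": 0.18,"dy": -0.33,"dz": 0,"wx": 0,"wy": 0,"wz": 0.038}
    - {"claw": 0,"dx": 0.22,"dy": -0.41,"dz": 0,"wx": 0,"wy": 0,"wz": 0.038}
  grip_force: 20

```text
t: 0.65
position: [271.3, 448.4, 222.3]
eef_rot: [-0.0, 0.001, 1.0, -0.0]
contact_force: [0.9, 0.2, -0.2]
finger_gap: 87.1
gripper_force: 0.0
```

Request:
apply_moves:
  steps:
    - {"claw": 0,"dx": 0.206,"dy": -0.379,"dz": -0.02,"wx": 0,"wy": 0,"wz": 0}
    - {"claw": 0,"dx": 0.206,"dy": -0.379,"dz": -0.02,"wx": 0,"wy": 0,"wz": 0}
    - {"claw": 0,"dx": 0.206,"dy": -0.379,"dz": -0.02,"wx": 0,"wy": 0,"wz": 0}
    - {"claw": 0,"dx": 0.206,"dy": -0.379,"dz": -0.02,"wx": 0,"wy": 0,"wz": 0}
    - {"claw": 0,"dx": 0.206,"dy": -0.379,"dz": -0.02,"wx": 0,"wy": 0,"wz": 0}
  grip_force: 20

```text
t: 1.15
position: [375.2, 255.8, 212.3]
eef_rot: [0.0, 0.004, 1.0, -0.001]
contact_force: [-0.2, 0.5, -0.5]
finger_gap: 87.2
gripper_force: 0.0
```

Request:
apply_moves:
  steps:
    - {"claw": 0,"dx": 0.19,"dy": -0.379,"dz": -0.02,"wx": 0,"wy": 0,"wz": 0}
    - {"claw": 0,"dx": 0.19,"dy": -0.379,"dz": -0.02,"wx": 0,"wy": 0,"wz": 0}
    - {"claw": 0,"dx": 0.19,"dy": -0.379,"dz": -0.02,"wx": 0,"wy": 0,"wz": 0}
    - {"claw": 0,"dx": 0.19,"dy": -0.379,"dz": -0.02,"wx": 0,"wy": 0,"wz": 0}
    - {"claw": 0,"dx": 0.19,"dy": -0.379,"dz": -0.02,"wx": 0,"wy": 0,"wz": 0}
  grip_force: 20

```text
t: 1.65
position: [469.8, 65.9, 202.6]
eef_rot: [0.0, 0.005, 1.0, -0.001]
contact_force: [-0.2, -0.3, -0.2]
finger_gap: 86.9
gripper_force: 0.0
```

```bash
python3 - <<'E'
from h import *
import pickle
w=snap('wrist','w1.png'); pickle.dump(w,open('w1.pkl','wb'));print(manip.read_state()['position'])
for P in [(537.5,25.5,176),(476.5,70,78),(597.5,6.8,146)]: print(proj(w,P))
E
```

```text
[469.73422137  66.72071509 202.48282525]
[214.82608391 329.74774434]
[278.46517878 203.63935965]
[203.26087807 368.34574912]
```

View pics/w1.png

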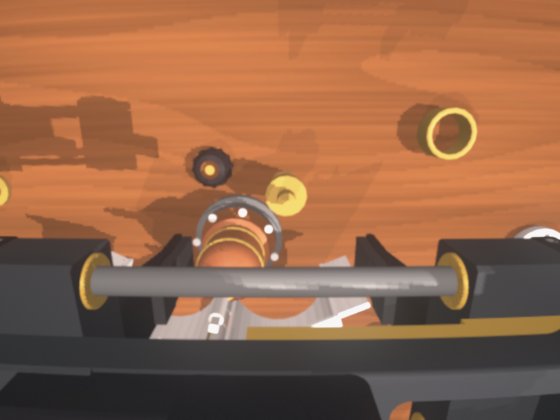

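The wrist image shows the stopper knob top at (287,193), the band disc centred at (286,196), the collar rim centred at (451,133) and the stem tip at (215,323). Both open flanges are at the bottom.

```bash
python3 - <<'E'
from h import *
import pickle
np.set_printoptions(precision=1,suppress=True)
w=pickle.load(open('w1.pkl','rb'))
im=cv2.cvtColor(np.asarray(w['pixels']),cv2.COLOR_RGB2HSV)
m=cv2.inRange(im,(20,120,60),(36,255,255)); m[225:]=0
cs,_=cv2.findContours(m,cv2.RETR_EXTERNAL,cv2.CHAIN_APPROX_NONE)
for c in cs:
    if len(c)>30: print(cv2.fitEllipse(c),cv2.boundingRect(c))
for n,p,z in [('knob',(287,193),78),('band',(286,196),55),('collar',(451,133),26),('stem',(215,323),176)]: print(n,onz(w,p,z))
E
```

```text
((2.9934122562408447, 192.52142333984375), (7.390396595001221, 26.546716690063477), 178.39283752441406) (0, 179, 8, 26)
((286.48468017578125, 195.9250030517578), (36.77651596069336, 37.49754333496094), 32.66523361206055) (267, 176, 40, 40)
((451.32354736328125, 133.09812927246094), (45.705055236816406, 52.14973449707031), 32.25040817260742) (427, 108, 50, 51)
knob [466.6  77.7  78. ]
band [475.2  77.6  55. ]
collar [417.  248.8  26. ]
stem [532.1  26.  176. ]
```

Request:
apply_moves:
  steps:
    - {"claw": 0.3,"dx": 0.014,"dy": 0.01,"dz": -0.1,"wx": 0,"wy": 0,"wz": 0}
    - {"claw": 0.3,"dx": 0.014,"dy": 0.01,"dz": -0.19,"wx": 0,"wy": 0,"wz": 0}
    - {"claw": 0.3,"dx": 0.014,"dy": 0.01,"dz": -0.21,"wx": 0,"wy": 0,"wz": 0}
    - {"claw": 0.3,"dx": 0.014,"dy": 0.01,"dz": -0.21,"wx": 0,"wy": 0,"wz": 0}
    - {"claw": 0.3,"dx": 0.014,"dy": 0.01,"dz": -0.21,"wx": 0,"wy": 0,"wz": 0}
  grip_force: 15

```text
t: 2.2
position: [476.3, 77.6, 99.0]
eef_rot: [0.001, 0.0, 1.0, 0.001]
contact_force: [0.1, -0.0, 0.1]
finger_gap: 62.4
gripper_force: 0.0
```

```bash
python3 - <<'E'
from h import *
np.set_printoptions(precision=1,suppress=True)
p=manip.read_state()['position'];print(p)
o=[]
for n in('scene','side'):
    s=snap(n,n+'2.png')
    a=[cv2.resize(cv2.cvtColor(np.asarray(s['pixels']),cv2.COLOR_RGB2BGR)[170:270,200:300],None,fx=4,fy=4)]
    o+=a; print(proj(s,p),proj(s,(475.5,76,55)))
cv2.imwrite('pics/z3.png',np.hstack(o))
E
```

```text
[476.3  77.6  99. ]
[249.9 204.3] [250.3 221.7]
[238.5 214.5] [239.9 228.2]
```

View pics/z3.png

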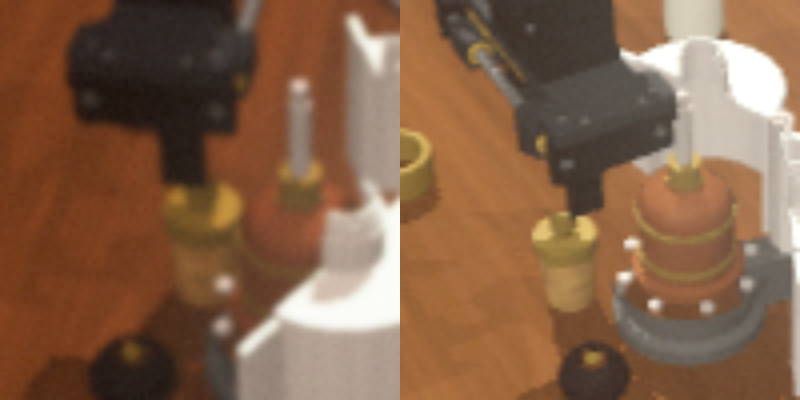

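The crops show the stopper band at scene (250,222) and side (241,228). Both match the prediction for (475.5,76), and the fingers straddle it. I'll descend and grip the knob.

Request:
apply_moves:
  steps:
    - {"claw": 0.3,"dx": 0,"dy": 0,"dz": -0.04,"wx": 0,"wy": 0,"wz": 0}
    - {"claw": 0.3,"dx": 0,"dy": -0.002,"dz": -0.076,"wx": 0,"wy": 0,"wz": 0}
    - {"claw": 0.3,"dx": 0,"dy": -0.002,"dz": -0.076,"wx": 0,"wy": 0,"wz": 0}
    - {"claw": 0.3,"dx": 0,"dy": -0.002,"dz": -0.076,"wx": 0,"wy": 0,"wz": 0}
    - {"claw": 1,"dx": 0,"dy": -0.002,"dz": -0.076,"wx": 0,"wy": 0,"wz": 0}
  grip_force: 15

```text
t: 2.8
position: [476.4, 76.0, 61.0]
eef_rot: [0.001, 0.001, 1.0, 0.0]
contact_force: [0.1, 0.2, -0.2]
finger_gap: 57.6
gripper_force: 0.0
```

Request:
apply_moves:
  steps:
    - {"claw": 1,"dx": 0,"dy": 0,"dz": 0,"wx": 0,"wy": 0,"wz": 0}
    - {"claw": 1,"dx": 0,"dy": 0,"dz": 0,"wx": 0,"wy": 0,"wz": 0}
    - {"claw": 1,"dx": 0,"dy": 0,"dz": 0,"wx": 0,"wy": 0,"wz": 0}
    - {"claw": 1,"dx": 0,"dy": 0,"dz": 0,"wx": 0,"wy": 0,"wz": 0}
    - {"claw": 1,"dx": 0,"dy": 0,"dz": 0,"wx": 0,"wy": 0,"wz": 0}
  grip_force: 15

```text
t: 3.3
position: [475.3, 75.7, 59.6]
eef_rot: [-0.0, 0.0, 1.0, 0.0]
contact_force: [0.1, -0.3, 0.0]
finger_gap: 20.9
gripper_force: 0.1
```

Request:
apply_moves:
  steps:
    - {"claw": 1,"dx": 0,"dy": 0,"dz": 0,"wx": 0,"wy": 0,"wz": 0}
    - {"claw": 1,"dx": 0,"dy": 0,"dz": 0,"wx": 0,"wy": 0,"wz": 0}
    - {"claw": 1,"dx": -0.01,"dy": 0,"dz": 0.03,"wx": 0,"wy": 0,"wz": 0}
    - {"claw": 1,"dx": -0.02,"dy": 0,"dz": 0.06,"wx": 0,"wy": 0,"wz": 0}
    - {"claw": 1,"dx": -0.03,"dy": 0,"dz": 0.1,"wx": 0,"wy": 0,"wz": 0}
  grip_force: 15

```text
t: 3.8
position: [459.3, 75.4, 109.4]
eef_rot: [-0.001, 0.001, 1.0, -0.0]
contact_force: [0.5, -0.0, -1.5]
finger_gap: 17.4
gripper_force: 15.0
```

Request:
apply_moves:
  steps:
    - {"claw": 1,"dx": -0.03,"dy": 0.05,"dz": 0,"wx": 0,"wy": 0,"wz": 0}
    - {"claw": 1,"dx": -0.07,"dy": 0.12,"dz": 0,"wx": 0,"wy": 0,"wz": 0}
    - {"claw": 1,"dx": -0.11,"dy": 0.2,"dz": 0,"wx": 0,"wy": 0,"wz": 0}
    - {"claw": 1,"dx": -0.15,"dy": 0.28,"dz": 0,"wx": 0,"wy": 0,"wz": 0}
    - {"claw": 1,"dx": -0.19,"dy": 0.36,"dz": 0,"wx": 0,"wy": 0,"wz": 0}
  grip_force: 15

```text
t: 4.3
position: [364.2, 256.9, 109.6]
eef_rot: [0.0, 0.001, 1.0, 0.0]
contact_force: [0.1, 0.7, -1.3]
finger_gap: 17.1
gripper_force: 15.0
```

Request:
apply_moves:
  steps:
    - {"claw": 1,"dx": -0.04,"dy": 0.08,"dz": 0,"wx": 0,"wy": 0,"wz": 0}
    - {"claw": 1,"dx": -0.08,"dy": 0.15,"dz": 0,"wx": 0,"wy": 0,"wz": 0}
    - {"claw": 1,"dx": -0.12,"dy": 0.22,"dz": 0,"wx": 0,"wy": 0,"wz": 0}
    - {"claw": 1,"dx": -0.13,"dy": 0.25,"dz": 0,"wx": 0,"wy": 0,"wz": 0}
    - {"claw": 1,"dx": -0.13,"dy": 0.25,"dz": 0,"wx": 0,"wy": 0,"wz": 0}
  grip_force: 15

```text
t: 4.8
position: [299.1, 382.9, 109.5]
eef_rot: [-0.0, -0.002, 1.0, 0.0]
contact_force: [0.5, -0.9, -0.4]
finger_gap: 17.3
gripper_force: 15.0
```

Request:
apply_moves:
  steps:
    - {"claw": 1,"dx": 0,"dy": 0,"dz": -0.03,"wx": 0,"wy": 0,"wz": 0}
    - {"claw": 1,"dx": 0,"dy": 0,"dz": -0.06,"wx": 0,"wy": 0,"wz": 0}
    - {"claw": 1,"dx": 0,"dy": 0,"dz": -0.085,"wx": 0,"wy": 0,"wz": 0}
    - {"claw": 1,"dx": 0,"dy": 0,"dz": -0.09,"wx": 0,"wy": 0,"wz": 0}
    - {"claw": 1,"dx": 0,"dy": 0,"dz": -0.09,"wx": 0,"wy": 0,"wz": 0}
  grip_force: 15

```text
t: 5.3
position: [300.7, 379.7, 64.2]
eef_rot: [-0.0, 0.001, 1.0, -0.001]
contact_force: [0.0, 0.4, -1.3]
finger_gap: 17.2
gripper_force: 15.0
```

Request:
apply_moves:
  steps:
    - {"claw": 1,"dx": 0,"dy": 0,"dz": -0.003,"wx": 0,"wy": 0,"wz": 0}
    - {"claw": 1,"dx": 0,"dy": 0,"dz": -0.005,"wx": 0,"wy": 0,"wz": 0}
    - {"claw": 1,"dx": 0,"dy": 0,"dz": -0.007,"wx": 0,"wy": 0,"wz": 0}
    - {"claw": 1,"dx": 0,"dy": 0,"dz": -0.009,"wx": 0,"wy": 0,"wz": 0}
    - {"claw": 1,"dx": 0,"dy": 0,"dz": -0.009,"wx": 0,"wy": 0,"wz": 0}
  grip_force: 15

```text
t: 5.8
position: [300.2, 380.7, 60.1]
eef_rot: [-0.0, 0.0, 1.0, 0.0]
contact_force: [-0.1, 0.1, -0.5]
finger_gap: 17.3
gripper_force: 15.0
```

Request:
apply_moves:
  steps:
    - {"claw": 1,"dx": 0,"dy": 0,"dz": -0.001,"wx": 0,"wy": 0,"wz": 0}
    - {"claw": 1,"dx": 0,"dy": 0,"dz": -0.001,"wx": 0,"wy": 0,"wz": 0}
    - {"claw": 0.5,"dx": 0,"dy": 0,"dz": -0.001,"wx": 0,"wy": 0,"wz": 0}
    - {"claw": 0.5,"dx": 0,"dy": 0,"dz": -0.001,"wx": 0,"wy": 0,"wz": 0}
    - {"claw": 0.5,"dx": 0,"dy": 0,"dz": -0.001,"wx": 0,"wy": 0,"wz": 0}
  grip_force: 15

```text
t: 6.3
position: [300.4, 380.9, 59.7]
eef_rot: [0.0, 0.001, 1.0, 0.0]
contact_force: [0.2, 0.3, -0.4]
finger_gap: 34.0
gripper_force: 0.0
```

Request:
apply_moves:
  steps:
    - {"claw": 0.5,"dx": 0,"dy": 0,"dz": 0,"wx": 0,"wy": 0,"wz": 0}
    - {"claw": 0.5,"dx": 0,"dy": 0,"dz": 0.03,"wx": 0,"wy": 0,"wz": 0}
    - {"claw": 0.5,"dx": 0,"dy": 0,"dz": 0.1,"wx": 0,"wy": 0,"wz": 0}
    - {"claw": 0.7,"dx": 0,"dy": 0,"dz": 0.2,"wx": 0,"wy": 0,"wz": 0}
    - {"claw": 1,"dx": 0,"dy": 0,"dz": 0.28,"wx": 0,"wy": 0,"wz": 0}
  grip_force: 15

```text
t: 6.8
position: [300.5, 380.8, 201.8]
eef_rot: [0.0, 0.001, 1.0, 0.001]
contact_force: [0.1, 1.2, -0.2]
finger_gap: 34.5
gripper_force: 0.0
```

```bash
cat > w.py <<'E'
from h import *
import pickle
np.set_printoptions(precision=1,suppress=True)
ax=np.array([536.5,25.5]);pin=np.array([597.5,6.8]);m=ax-pin;PH=np.degrees(np.arctan2(m[1],m[0]))
def C(side,th,gap,r=130):   # side +1 left; th deg open; returns TCP xy and tool-y angle
    ph=np.radians(PH-side*th); e=np.array([np.cos(ph),np.sin(ph)]); n=side*np.array([e[1],-e[0]])
    return pin+r*e+n*(19+gap), PH-90-side*th
if __name__=='__main__':
    print('PH',PH)
    for th in (52,40,30,20,10,0): print('L',th,*C(1,th,0))
    print('L pre',*C(1,52,25))
    for th in (79,60,40,20,0): print('R',th,*C(-1,th,0))
    print('R pre',*C(-1,79,25))
    d=pickle.load(open('s0.pkl','rb')); print('bottle',onz(d['scene'],(360,190),0),onz(d['side'],(273,185),0))
E
python3 w.py
```

```text
PH 162.95669276760793
L 52 [568.7 135. ] 20.956692767607933
L 40 [542.7 126.2] 32.95669276760793
L 30 [522.8 114.9] 42.95669276760793
L 20 [505.2 100.3] 52.95669276760793
L 10 [490.4  82.8] 62.95669276760793
L 0 [478.8  63.1] 72.95669276760793
L pre [592.1 143.9] 20.956692767607933
R 79 [ 553.2 -116.9] 151.95669276760793
R 60 [515.3 -95.7] 132.95669276760793
R 40 [485.2 -61.4] 112.95669276760793
R 20 [468.7 -18.9] 92.95669276760793
R 0 [467.6  26.7] 72.95669276760793
R pre [ 575.2 -128.6] 151.95669276760793
bottle [698.4 301.5   0. ] [676.1 269.2   0. ]
```

Request:
apply_moves:
  steps:
    - {"claw": 1,"dx": 0.07,"dy": -0.057,"dz": 0.01,"wx": 0,"wy": 0,"wz": -0.023}
    - {"claw": 1,"dx": 0.14,"dy": -0.114,"dz": 0.01,"wx": 0,"wy": 0,"wz": -0.046}
    - {"claw": 1,"dx": 0.21,"dy": -0.171,"dz": 0.01,"wx": 0,"wy": 0,"wz": -0.069}
    - {"claw": 1,"dx": 0.28,"dy": -0.228,"dz": 0.01,"wx": 0,"wy": 0,"wz": -0.092}
    - {"claw": 1,"dx": 0.35,"dy": -0.285,"dz": 0.01,"wx": 0,"wy": 0,"wz": -0.115}
  grip_force: 15

```text
t: 7.3
position: [476.4, 236.9, 204.9]
eef_rot: [0.0, 0.357, 0.934, 0.0]
contact_force: [0.0, 1.6, 0.3]
finger_gap: 1.7
gripper_force: 0.0
```

Request:
apply_moves:
  steps:
    - {"claw": 1,"dx": 0.07,"dy": -0.057,"dz": 0,"wx": 0,"wy": 0,"wz": -0.02}
    - {"claw": 1,"dx": 0.14,"dy": -0.114,"dz": 0,"wx": 0,"wy": 0,"wz": -0.04}
    - {"claw": 1,"dx": 0.21,"dy": -0.171,"dz": 0,"wx": 0,"wy": 0,"wz": -0.06}
    - {"claw": 1,"dx": 0.233,"dy": -0.189,"dz": 0,"wx": 0,"wy": 0,"wz": -0.077}
    - {"claw": 1,"dx": 0.233,"dy": -0.189,"dz": 0,"wx": 0,"wy": 0,"wz": -0.077}
  grip_force: 15

```text
t: 7.8
position: [593.4, 140.8, 204.4]
eef_rot: [0.001, 0.57, 0.822, -0.001]
contact_force: [0.1, -0.1, -0.9]
finger_gap: 0.4
gripper_force: 0.0
```

```bash
python3 - <<'E'
from h import *
from scipy.spatial.transform import Rotation as R
s=manip.read_state(); q=s['eef_rot']; M=R.from_quat([*q[1:],q[0]]).as_matrix()
print(s['position'],np.degrees(np.arctan2(M[1,1],M[0,1])),s['q'])
E
```

```text
[593.3953568  140.82148855 204.36038288] 20.534353823175177 [-0.67702055  0.40407716  0.50136422  1.74031382 -0.21689367  1.05231403
  0.25684459]
```

Request:
apply_moves:
  steps:
    - {"claw": 1,"dx": 0,"dy": 0.008,"dz": -0.06,"wx": 0,"wy": 0,"wz": 0}
    - {"claw": 1,"dx": 0,"dy": 0.008,"dz": -0.13,"wx": 0,"wy": 0,"wz": 0}
    - {"claw": 1,"dx": 0,"dy": 0.008,"dz": -0.192,"wx": 0,"wy": 0,"wz": 0}
    - {"claw": 1,"dx": 0,"dy": 0.008,"dz": -0.192,"wx": 0,"wy": 0,"wz": 0}
    - {"claw": 1,"dx": 0,"dy": 0.008,"dz": -0.192,"wx": 0,"wy": 0,"wz": 0}
  grip_force: 15

```text
t: 8.3
position: [591.2, 148.8, 108.9]
eef_rot: [-0.0, 0.567, 0.824, -0.0]
contact_force: [0.5, 0.3, 0.7]
finger_gap: 0.6
gripper_force: 0.0
```

Request:
apply_moves:
  steps:
    - {"claw": 1,"dx": -0.046,"dy": -0.024,"dz": 0,"wx": 0,"wy": 0,"wz": 0}
    - {"claw": 1,"dx": -0.072,"dy": -0.032,"dz": 0,"wx": 0,"wy": 0,"wz": 0.017}
    - {"claw": 1,"dx": -0.098,"dy": -0.042,"dz": 0,"wx": 0,"wy": 0,"wz": 0.033}
    - {"claw": 1,"dx": -0.117,"dy": -0.052,"dz": 0,"wx": 0,"wy": 0,"wz": 0.047}
    - {"claw": 1,"dx": -0.138,"dy": -0.064,"dz": 0,"wx": 0,"wy": 0,"wz": 0.061}
  grip_force: 15

```text
t: 8.8
position: [525.2, 116.8, 111.6]
eef_rot: [0.003, 0.398, 0.917, 0.003]
contact_force: [2.5, 1.1, 0.3]
finger_gap: 0.5
gripper_force: 1.0
```

Request:
apply_moves:
  steps:
    - {"claw": 1,"dx": -0.018,"dy": -0.014,"dz": -0.003,"wx": 0,"wy": 0,"wz": 0.014}
    - {"claw": 1,"dx": -0.035,"dy": -0.029,"dz": -0.003,"wx": 0,"wy": 0,"wz": 0.028}
    - {"claw": 1,"dx": -0.051,"dy": -0.046,"dz": -0.003,"wx": 0,"wy": 0,"wz": 0.042}
    - {"claw": 1,"dx": -0.065,"dy": -0.064,"dz": -0.003,"wx": 0,"wy": 0,"wz": 0.056}
    - {"claw": 1,"dx": -0.077,"dy": -0.083,"dz": -0.003,"wx": 0,"wy": 0,"wz": 0.069}
  grip_force: 15

```text
t: 9.3
position: [487.0, 75.4, 110.3]
eef_rot: [0.004, 0.192, 0.981, 0.002]
contact_force: [3.0, 1.8, 1.3]
finger_gap: 0.3
gripper_force: 1.2
```

Request:
apply_moves:
  steps:
    - {"claw": 1,"dx": -0.003,"dy": -0.006,"dz": 0,"wx": 0,"wy": 0,"wz": 0.005}
    - {"claw": 1,"dx": -0.006,"dy": -0.011,"dz": 0,"wx": 0,"wy": 0,"wz": 0.01}
    - {"claw": 1,"dx": -0.008,"dy": -0.016,"dz": 0,"wx": 0,"wy": 0,"wz": 0.014}
    - {"claw": 1,"dx": -0.01,"dy": -0.02,"dz": 0,"wx": 0,"wy": 0,"wz": 0.014}
    - {"claw": 1,"dx": -0.01,"dy": -0.02,"dz": 0,"wx": 0,"wy": 0,"wz": 0.014}
  grip_force: 15

```text
t: 9.8
position: [480.4, 64.4, 108.2]
eef_rot: [0.001, 0.151, 0.989, 0.001]
contact_force: [1.4, 1.4, 0.8]
finger_gap: 0.4
gripper_force: 1.1
```

Request:
apply_moves:
  steps:
    - {"claw": 1,"dx": -0.001,"dy": -0.003,"dz": 0,"wx": 0,"wy": 0,"wz": 0}
    - {"claw": 1,"dx": -0.002,"dy": -0.006,"dz": 0,"wx": 0,"wy": 0,"wz": 0}
    - {"claw": 1,"dx": -0.003,"dy": -0.009,"dz": 0,"wx": 0,"wy": 0,"wz": 0}
    - {"claw": 1,"dx": -0.003,"dy": -0.009,"dz": 0,"wx": 0,"wy": 0,"wz": 0}
    - {"claw": 1,"dx": -0.003,"dy": -0.009,"dz": 0,"wx": 0,"wy": 0,"wz": 0}
  grip_force: 15

```text
t: 10.3
position: [477.4, 59.5, 106.8]
eef_rot: [-0.0, 0.151, 0.989, -0.0]
contact_force: [2.3, 1.0, 0.7]
finger_gap: 0.3
gripper_force: 0.8
```

Request:
apply_moves:
  steps:
    - {"claw": 1,"dx": -0.001,"dy": -0.003,"dz": 0,"wx": 0,"wy": 0,"wz": 0}
    - {"claw": 1,"dx": -0.002,"dy": -0.006,"dz": 0,"wx": 0,"wy": 0,"wz": 0}
    - {"claw": 1,"dx": -0.003,"dy": -0.009,"dz": 0,"wx": 0,"wy": 0,"wz": 0}
    - {"claw": 1,"dx": -0.003,"dy": -0.009,"dz": 0,"wx": 0,"wy": 0,"wz": 0}
    - {"claw": 1,"dx": -0.003,"dy": -0.009,"dz": 0,"wx": 0,"wy": 0,"wz": 0}
  grip_force: 15

```text
t: 10.8
position: [475.9, 54.9, 106.9]
eef_rot: [-0.0, 0.151, 0.989, -0.0]
contact_force: [0.8, 1.1, 0.0]
finger_gap: 0.4
gripper_force: 0.5
```

Request:
apply_moves:
  steps:
    - {"claw": 1,"dx": -0.001,"dy": -0.003,"dz": 0,"wx": 0,"wy": 0,"wz": 0}
    - {"claw": 1,"dx": -0.002,"dy": -0.006,"dz": 0,"wx": 0,"wy": 0,"wz": 0}
    - {"claw": 1,"dx": -0.003,"dy": -0.009,"dz": 0,"wx": 0,"wy": 0,"wz": 0}
    - {"claw": 1,"dx": -0.003,"dy": -0.009,"dz": 0,"wx": 0,"wy": 0,"wz": 0}
    - {"claw": 1,"dx": -0.003,"dy": -0.009,"dz": 0,"wx": 0,"wy": 0,"wz": 0}
  grip_force: 15

```text
t: 11.3
position: [475.6, 53.3, 107.4]
eef_rot: [0.001, 0.15, 0.989, 0.002]
contact_force: [2.0, 7.6, -1.2]
finger_gap: 0.5
gripper_force: 5.2
```

```bash
python3 - <<'E'
from h import *
from w import C
st=manip.read_state(); print(st['position'],st['contact_force'])
o=[]
for n,(x,y) in(('scene',(215,170)),('side',(190,155))):
    s=snap(n)
    o.append(cv2.resize(cv2.cvtColor(np.asarray(s['pixels']),cv2.COLOR_RGB2BGR)[y:y+130,x:x+130],None,fx=3,fy=3,interpolation=cv2.INTER_CUBIC))
cv2.imwrite('pics/z4.png',np.hstack(o))
E
```

```text
[475.6  53.3 107.4] [ 2.   7.6 -1.2]
```

View pics/z4.png

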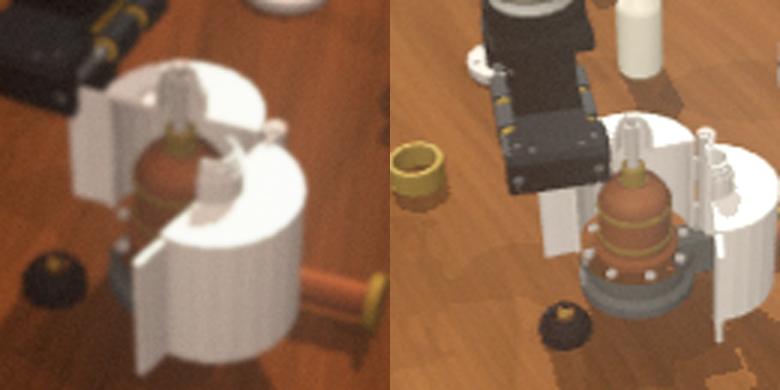

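The left half now rests against its stop (8 N) and the right half is still open. I'll retreat and go round to the right flange.

Request:
apply_moves:
  steps:
    - {"claw": 1,"dx": 0.018,"dy": 0.058,"dz": 0,"wx": 0,"wy": 0,"wz": 0}
    - {"claw": 1,"dx": 0.018,"dy": 0.06,"dz": 0.08,"wx": 0,"wy": 0,"wz": -0.02}
    - {"claw": 1,"dx": 0.018,"dy": 0.06,"dz": 0.17,"wx": 0,"wy": 0,"wz": -0.04}
    - {"claw": 1,"dx": 0.018,"dy": 0.06,"dz": 0.21,"wx": 0,"wy": 0,"wz": -0.06}
    - {"claw": 1,"dx": 0.018,"dy": 0.06,"dz": 0.21,"wx": 0,"wy": 0,"wz": -0.08}
  grip_force: 15

```text
t: 11.9
position: [485.1, 80.3, 215.1]
eef_rot: [0.002, 0.394, 0.919, 0.002]
contact_force: [-0.2, -0.9, -0.9]
finger_gap: 0.1
gripper_force: 0.0
```

Request:
apply_moves:
  steps:
    - {"claw": 1,"dx": 0.036,"dy": -0.085,"dz": 0,"wx": 0,"wy": 0,"wz": -0.022}
    - {"claw": 1,"dx": 0.072,"dy": -0.17,"dz": 0,"wx": 0,"wy": 0,"wz": -0.044}
    - {"claw": 1,"dx": 0.108,"dy": -0.255,"dz": 0,"wx": 0,"wy": 0,"wz": -0.066}
    - {"claw": 1,"dx": 0.144,"dy": -0.34,"dz": 0,"wx": 0,"wy": 0,"wz": -0.088}
    - {"claw": 1,"dx": 0.182,"dy": -0.422,"dz": 0,"wx": 0,"wy": 0,"wz": -0.11}
  grip_force: 15

```text
t: 12.4
position: [573.9, -132.6, 211.8]
eef_rot: [-0.001, 0.683, 0.731, -0.001]
contact_force: [0.8, -0.7, 0.3]
finger_gap: 0.5
gripper_force: 0.0
```

Request:
apply_moves:
  steps:
    - {"claw": 1,"dx": 0,"dy": 0,"dz": 0,"wx": 0,"wy": 0,"wz": -0.022}
    - {"claw": 1,"dx": 0,"dy": 0,"dz": 0,"wx": 0,"wy": 0,"wz": -0.044}
    - {"claw": 1,"dx": 0,"dy": 0,"dz": 0,"wx": 0,"wy": 0,"wz": -0.066}
    - {"claw": 1,"dx": 0,"dy": 0,"dz": 0,"wx": 0,"wy": 0,"wz": -0.088}
    - {"claw": 1,"dx": 0,"dy": 0,"dz": 0,"wx": 0,"wy": 0,"wz": -0.09}
  grip_force: 15

```text
t: 12.9
position: [573.7, -130.7, 211.5]
eef_rot: [-0.0, 0.858, 0.513, -0.001]
contact_force: [0.2, -0.6, -0.1]
finger_gap: 0.4
gripper_force: 0.0
```

```bash
cat > st.py <<'E'
from h import *
from scipy.spatial.transform import Rotation as R
s=manip.read_state(); q=s['eef_rot']; M=R.from_quat([*q[1:],q[0]]).as_matrix()
np.set_printoptions(precision=2,suppress=True)
print(s['position'],np.degrees(np.arctan2(M[1,1],M[0,1])),s['q'],M[:,2])
E
python3 st.py
```

```text
[ 573.66 -130.66  211.48] -28.20797211691569 [-0.39  0.4   0.72  1.79 -0.3   1.07 -0.05] [-0. -0. -1.]
```

Request:
apply_moves:
  steps:
    - {"claw": 1,"dx": 0.004,"dy": 0,"dz": -0.07,"wx": 0,"wy": 0,"wz": 0}
    - {"claw": 1,"dx": 0.004,"dy": 0,"dz": -0.12,"wx": 0,"wy": 0,"wz": 0}
    - {"claw": 1,"dx": 0.004,"dy": 0,"dz": -0.17,"wx": 0,"wy": 0,"wz": 0}
    - {"claw": 1,"dx": 0.004,"dy": 0,"dz": -0.207,"wx": 0,"wy": 0,"wz": 0}
    - {"claw": 1,"dx": 0.004,"dy": 0,"dz": -0.207,"wx": 0,"wy": 0,"wz": 0}
  grip_force: 15

```text
t: 13.4
position: [574.2, -129.8, 105.9]
eef_rot: [-0.002, 0.857, 0.515, -0.003]
contact_force: [0.6, 0.7, -0.1]
finger_gap: 0.6
gripper_force: 0.0
```

Request:
apply_moves:
  steps:
    - {"claw": 1,"dx": -0.044,"dy": 0.025,"dz": 0.004,"wx": 0,"wy": 0,"wz": 0}
    - {"claw": 1,"dx": -0.082,"dy": 0.043,"dz": 0.004,"wx": 0,"wy": 0,"wz": -0.023}
    - {"claw": 1,"dx": -0.12,"dy": 0.068,"dz": 0.004,"wx": 0,"wy": 0,"wz": -0.046}
    - {"claw": 1,"dx": -0.153,"dy": 0.099,"dz": 0.004,"wx": 0,"wy": 0,"wz": -0.069}
    - {"claw": 1,"dx": -0.168,"dy": 0.117,"dz": 0.004,"wx": 0,"wy": 0,"wz": -0.092}
  grip_force: 15

```text
t: 13.9
position: [491.8, -72.1, 111.7]
eef_rot: [-0.0, 0.969, 0.246, 0.0]
contact_force: [-1.5, -2.3, 0.4]
finger_gap: -0.1
gripper_force: 1.1
```

Request:
apply_moves:
  steps:
    - {"claw": 1,"dx": -0.023,"dy": 0.039,"dz": -0.006,"wx": 0,"wy": 0,"wz": -0.023}
    - {"claw": 1,"dx": -0.037,"dy": 0.073,"dz": -0.006,"wx": 0,"wy": 0,"wz": -0.046}
    - {"claw": 1,"dx": -0.046,"dy": 0.104,"dz": -0.006,"wx": 0,"wy": 0,"wz": -0.069}
    - {"claw": 1,"dx": -0.05,"dy": 0.136,"dz": -0.006,"wx": 0,"wy": 0,"wz": -0.09}
    - {"claw": 1,"dx": -0.051,"dy": 0.158,"dz": -0.006,"wx": 0,"wy": 0,"wz": -0.105}
  grip_force: 15

```text
t: 14.4
position: [466.4, 7.6, 108.3]
eef_rot: [-0.0, 0.997, -0.08, -0.001]
contact_force: [-2.8, -2.3, 0.6]
finger_gap: 0.4
gripper_force: 1.1
```

Request:
apply_moves:
  steps:
    - {"claw": 1,"dx": 0,"dy": 0.008,"dz": 0,"wx": 0,"wy": 0,"wz": -0.01}
    - {"claw": 1,"dx": 0,"dy": 0.014,"dz": 0,"wx": 0,"wy": 0,"wz": -0.02}
    - {"claw": 1,"dx": 0,"dy": 0.02,"dz": 0,"wx": 0,"wy": 0,"wz": -0.022}
    - {"claw": 1,"dx": 0.001,"dy": 0.024,"dz": 0,"wx": 0,"wy": 0,"wz": -0.022}
    - {"claw": 1,"dx": 0.001,"dy": 0.024,"dz": 0,"wx": 0,"wy": 0,"wz": -0.022}
  grip_force: 15

```text
t: 14.9
position: [467.9, 19.3, 107.9]
eef_rot: [-0.0, 0.989, -0.147, 0.0]
contact_force: [-1.4, -0.8, 1.0]
finger_gap: 0.7
gripper_force: 0.7
```

Request:
apply_moves:
  steps:
    - {"claw": 1,"dx": 0.001,"dy": 0.003,"dz": 0,"wx": 0,"wy": 0,"wz": 0}
    - {"claw": 1,"dx": 0.002,"dy": 0.006,"dz": 0,"wx": 0,"wy": 0,"wz": 0}
    - {"claw": 1,"dx": 0.003,"dy": 0.009,"dz": 0,"wx": 0,"wy": 0,"wz": 0}
    - {"claw": 1,"dx": 0.004,"dy": 0.012,"dz": 0,"wx": 0,"wy": 0,"wz": 0}
    - {"claw": 1,"dx": 0.004,"dy": 0.012,"dz": 0,"wx": 0,"wy": 0,"wz": 0}
  grip_force: 15

```text
t: 15.4
position: [468.9, 23.2, 107.6]
eef_rot: [0.001, 0.989, -0.148, -0.0]
contact_force: [-4.7, -6.0, 4.5]
finger_gap: 0.5
gripper_force: 3.9
```

Request:
apply_moves:
  steps:
    - {"claw": 1,"dx": 0.001,"dy": 0.003,"dz": 0,"wx": 0,"wy": 0,"wz": 0}
    - {"claw": 1,"dx": 0.002,"dy": 0.006,"dz": 0,"wx": 0,"wy": 0,"wz": 0}
    - {"claw": 1,"dx": 0.002,"dy": 0.008,"dz": 0,"wx": 0,"wy": 0,"wz": 0}
    - {"claw": 1,"dx": 0.002,"dy": 0.008,"dz": 0,"wx": 0,"wy": 0,"wz": 0}
    - {"claw": 1,"dx": 0.002,"dy": 0.008,"dz": 0,"wx": 0,"wy": 0,"wz": 0}
  grip_force: 15

```text
t: 15.9
position: [468.9, 23.5, 107.7]
eef_rot: [0.004, 0.989, -0.149, -0.001]
contact_force: [-7.1, -14.9, 5.9]
finger_gap: 0.5
gripper_force: 8.3
```

Both halves are now against their stops. I'll retreat, lift and check with the cameras.

Request:
apply_moves:
  steps:
    - {"claw": 1,"dx": -0.02,"dy": -0.06,"dz": 0,"wx": 0,"wy": 0,"wz": 0}
    - {"claw": 1,"dx": -0.024,"dy": -0.08,"dz": 0.07,"wx": 0,"wy": 0,"wz": 0}
    - {"claw": 1,"dx": -0.024,"dy": -0.08,"dz": 0.16,"wx": 0,"wy": 0,"wz": 0}
    - {"claw": 0.4,"dx": -0.1,"dy": -0.08,"dz": 0.22,"wx": 0,"wy": 0,"wz": 0}
    - {"claw": 0.2,"dx": -0.12,"dy": 0,"dz": 0.24,"wx": 0,"wy": 0,"wz": 0}
  grip_force: 20

```text
t: 16.4
position: [418.1, 13.8, 223.0]
eef_rot: [-0.001, 0.989, -0.151, -0.002]
contact_force: [0.0, 1.6, 0.9]
finger_gap: 9.5
gripper_force: 0.0
```

Request:
apply_moves:
  steps:
    - {"claw": 0,"dx": 0,"dy": 0.1,"dz": 0,"wx": 0,"wy": 0,"wz": 0}
    - {"claw": 0,"dx": 0,"dy": 0.2,"dz": 0,"wx": 0,"wy": 0,"wz": 0}
    - {"claw": 0,"dx": 0,"dy": 0.3,"dz": 0,"wx": 0,"wy": 0,"wz": 0}
    - {"claw": 0,"dx": 0,"dy": 0.4,"dz": -0.04,"wx": 0,"wy": 0,"wz": 0}
    - {"claw": 0,"dx": 0.01,"dy": 0.46,"dz": -0.1,"wx": 0,"wy": 0,"wz": 0}
  grip_force: 20

```text
t: 16.9
position: [423.2, 252.1, 172.5]
eef_rot: [-0.003, 0.989, -0.145, -0.002]
contact_force: [-0.9, 0.9, 0.5]
finger_gap: 48.6
gripper_force: 0.0
```

```bash
python3 st.py; python3 - <<'E'
from h import *
import pickle
o=[];d={}
for n,(x,y) in(('scene',(220,180)),('side',(215,165))):
    s=snap(n);d[n]=s
    o.append(cv2.resize(cv2.cvtColor(np.asarray(s['pixels']),cv2.COLOR_RGB2BGR)[y:y+110,x:x+100],None,fx=4,fy=4,interpolation=cv2.INTER_CUBIC))
    print(n,proj(s,(536.5,25.5,168)))
d['wrist']=snap('wrist','w5.png')
pickle.dump(d,open('s5.pkl','wb'))
cv2.imwrite('pics/z5.png',np.hstack(o))
E
```

```text
[423.18 252.08 172.47] -106.64479136288662 [-1.43  0.34  1.01  2.05 -0.37  0.94 -2.08] [-0.    0.01 -1.  ]
scene [274.77475405 194.36443055]
side [268.73888137 195.72043799]
```

View pics/z5.png

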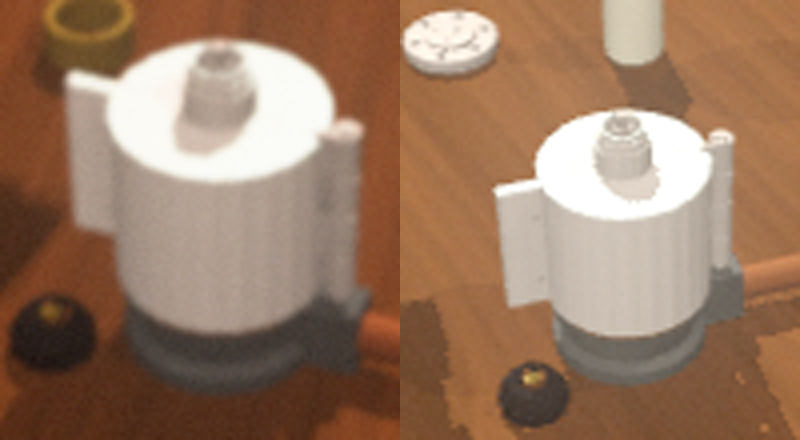

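The crops show both halves shut with the flanges together. The neck top is at scene crop (219,60) and side crop (222,122), and the shell top ellipse is centred at (221,111) and (225,163).

```bash
python3 - <<'E'
from h import *
import pickle
np.set_printoptions(precision=1,suppress=True)
d=pickle.load(open('s5.pkl','rb'));A,B,w=d['scene'],d['side'],d['wrist']
f=lambda p:np.array(p)/4-.4+[220,180]
g=lambda p:np.array(p)/4-.4+[215,165]
for n,a,b,z in [('neck',(219,59),(222,122),168),('top',(221,111),(225,163),140),('pin',(349,127),(321,137),146)]:
    print(n,onz(A,f(a),z)[:2],onz(B,g(b),z)[:2],tri(A,f(a),B,g(b)))
im=cv2.cvtColor(np.asarray(w['pixels']),cv2.COLOR_RGB2HSV)
m=cv2.inRange(im,(20,110,50),(36,255,255))
cs,_=cv2.findContours(m,cv2.RETR_EXTERNAL,cv2.CHAIN_APPROX_NONE)
for c in cs:
    if len(c)>60:
        e=cv2.fitEllipse(c); print(e,cv2.boundingRect(c),onz(w,e[0],26),onz(w,e[0],13))
print(proj(w,(417.5,248,26)))
for n,s in (('sc',A),('sd',B)): print(n,proj(s,(417.5,248,26)))
E
```

```text
neck [535.7  25.4] [540.4  26. ] (array([536.9,  19. , 173.3]), np.float64(0.8703397726467201))
top [536.8  22.7] [539.6  22.5] (array([537.6,  18.5, 143.4]), np.float64(0.15150405017057725))
pin [598.   12.1] [598.2   8.5] (array([598.2,   9. , 147.1]), np.float64(2.2047976601655805))
((143.84852600097656, 291.0621337890625), (3.7637393474578857, 31.1213436126709), 175.9623565673828) (142, 274, 6, 33) [354.4 411.8  26. ] [348.5 419.5  13. ]
((274.6654052734375, 191.09974670410156), (52.427223205566406, 54.028472900390625), 97.79792022705078) (248, 165, 55, 53) [418.7 249.5  26. ] [415.6 250.2  13. ]
[276.5 191.8]
sc [241.5 183.5]
sd [196.8 208.1]
```

View pics/w5.png

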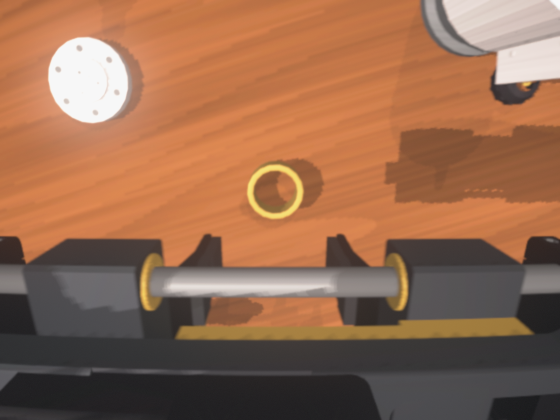

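The wrist image shows the collar ring centred at (275,191), which is (418.5,249.3), with the gripper clear of it. I'll descend and grip the collar.

Request:
apply_moves:
  steps:
    - {"claw": 0,"dx": -0.006,"dy": -0.003,"dz": -0.08,"wx": 0,"wy": 0,"wz": 0}
    - {"claw": 0,"dx": -0.008,"dy": -0.004,"dz": -0.16,"wx": 0,"wy": 0,"wz": 0}
    - {"claw": 0,"dx": -0.008,"dy": -0.004,"dz": -0.24,"wx": 0,"wy": 0,"wz": 0}
    - {"claw": 0,"dx": -0.008,"dy": -0.004,"dz": -0.24,"wx": 0,"wy": 0,"wz": 0}
    - {"claw": 0,"dx": -0.008,"dy": -0.004,"dz": -0.24,"wx": 0,"wy": 0,"wz": 0}
  grip_force: 20

```text
t: 17.55
position: [419.5, 243.5, 53.1]
eef_rot: [-0.001, 0.989, -0.148, -0.002]
contact_force: [0.2, 0.0, 0.8]
finger_gap: 86.5
gripper_force: 0.0
```

```bash
python3 st.py; python3 - <<'E'
from h import *
print(manip.read_state()['finger_gap'])
E
```

```text
[419.49 243.54  53.12] -107.0755629193781 [-1.24  0.52  0.82  2.16 -0.6   0.7  -1.88] [-0.  0. -1.]
86.54957647854582
```

Request:
apply_moves:
  steps:
    - {"claw": 0,"dx": -0.002,"dy": 0.011,"dz": 0,"wx": 0,"wy": 0,"wz": 0}
    - {"claw": 0,"dx": -0.002,"dy": 0.011,"dz": -0.04,"wx": 0,"wy": 0,"wz": 0}
    - {"claw": 0,"dx": -0.002,"dy": 0.011,"dz": -0.08,"wx": 0,"wy": 0,"wz": 0}
    - {"claw": 0,"dx": -0.002,"dy": 0.011,"dz": -0.096,"wx": 0,"wy": 0,"wz": 0}
    - {"claw": 0,"dx": -0.002,"dy": 0.011,"dz": -0.096,"wx": 0,"wy": 0,"wz": 0}
  grip_force: 20

```text
t: 18.05
position: [417.7, 250.2, 4.5]
eef_rot: [-0.001, 0.989, -0.147, -0.003]
contact_force: [0.0, -0.5, -0.2]
finger_gap: 87.0
gripper_force: 0.0
```

Request:
apply_moves:
  steps:
    - {"claw": 1,"dx": 0,"dy": 0,"dz": 0,"wx": 0,"wy": 0,"wz": 0}
    - {"claw": 1,"dx": 0,"dy": 0,"dz": 0,"wx": 0,"wy": 0,"wz": 0}
    - {"claw": 1,"dx": 0,"dy": 0,"dz": 0,"wx": 0,"wy": 0,"wz": 0}
    - {"claw": 1,"dx": 0,"dy": 0,"dz": 0,"wx": 0,"wy": 0,"wz": 0}
    - {"claw": 1,"dx": 0,"dy": 0,"dz": 0,"wx": 0,"wy": 0,"wz": 0}
  grip_force: 20

```text
t: 18.55
position: [417.4, 249.7, 3.9]
eef_rot: [-0.0, 0.989, -0.147, -0.003]
contact_force: [-0.1, -1.1, -0.8]
finger_gap: 54.9
gripper_force: 0.5
```

Request:
apply_moves:
  steps:
    - {"claw": 1,"dx": 0,"dy": 0,"dz": 0,"wx": 0,"wy": 0,"wz": 0}
    - {"claw": 1,"dx": 0,"dy": 0,"dz": 0,"wx": 0,"wy": 0,"wz": 0}
    - {"claw": 1,"dx": 0,"dy": 0,"dz": 0.02,"wx": 0,"wy": 0,"wz": 0}
    - {"claw": 1,"dx": 0,"dy": 0,"dz": 0.06,"wx": 0,"wy": 0,"wz": 0}
    - {"claw": 1,"dx": 0,"dy": 0,"dz": 0.12,"wx": 0,"wy": 0,"wz": 0}
  grip_force: 20

```text
t: 19.05
position: [416.1, 248.6, 63.7]
eef_rot: [0.001, 0.989, -0.148, -0.004]
contact_force: [0.4, -0.1, -1.4]
finger_gap: 53.0
gripper_force: 20.0
```

Request:
apply_moves:
  steps:
    - {"claw": 1,"dx": 0,"dy": 0,"dz": 0.08,"wx": 0,"wy": 0,"wz": 0}
    - {"claw": 1,"dx": 0,"dy": 0,"dz": 0.16,"wx": 0,"wy": 0,"wz": 0}
    - {"claw": 1,"dx": 0,"dy": -0.03,"dz": 0.24,"wx": 0,"wy": 0,"wz": 0}
    - {"claw": 1,"dx": 0.02,"dy": -0.06,"dz": 0.28,"wx": 0,"wy": 0,"wz": 0}
    - {"claw": 1,"dx": 0.06,"dy": -0.12,"dz": 0.28,"wx": 0,"wy": 0,"wz": 0}
  grip_force: 20

```text
t: 19.55
position: [448.0, 191.9, 206.5]
eef_rot: [-0.003, 0.989, -0.145, -0.002]
contact_force: [0.9, 0.2, -2.0]
finger_gap: 52.7
gripper_force: 20.0
```

Request:
apply_moves:
  steps:
    - {"claw": 1,"dx": 0.04,"dy": -0.08,"dz": 0,"wx": 0,"wy": 0,"wz": 0}
    - {"claw": 1,"dx": 0.08,"dy": -0.15,"dz": 0,"wx": 0,"wy": 0,"wz": 0}
    - {"claw": 1,"dx": 0.12,"dy": -0.22,"dz": 0,"wx": 0,"wy": 0,"wz": 0}
    - {"claw": 1,"dx": 0.15,"dy": -0.28,"dz": 0,"wx": 0,"wy": 0,"wz": 0}
    - {"claw": 1,"dx": 0.178,"dy": -0.33,"dz": 0,"wx": 0,"wy": 0,"wz": 0}
  grip_force: 20

```text
t: 20.05
position: [536.2, 22.0, 203.9]
eef_rot: [0.0, 0.989, -0.149, -0.003]
contact_force: [0.3, -0.1, -2.2]
finger_gap: 52.8
gripper_force: 20.0
```

Request:
apply_moves:
  steps:
    - {"claw": 1,"dx": 0,"dy": 0,"dz": 0,"wx": 0,"wy": 0,"wz": 0}
    - {"claw": 1,"dx": 0,"dy": 0,"dz": 0,"wx": 0,"wy": 0,"wz": 0}
    - {"claw": 1,"dx": 0,"dy": 0,"dz": 0,"wx": 0,"wy": 0,"wz": 0}
    - {"claw": 1,"dx": 0,"dy": 0,"dz": 0,"wx": 0,"wy": 0,"wz": 0}
    - {"claw": 1,"dx": 0,"dy": 0,"dz": 0,"wx": 0,"wy": 0,"wz": 0}
  grip_force: 20

```text
t: 20.55
position: [535.9, 25.8, 203.7]
eef_rot: [-0.0, 0.989, -0.146, -0.003]
contact_force: [-0.3, -0.1, -1.9]
finger_gap: 52.9
gripper_force: 20.0
```

Request:
apply_moves:
  steps:
    - {"claw": 1,"dx": 0,"dy": -0.003,"dz": -0.02,"wx": 0,"wy": 0,"wz": 0}
    - {"claw": 1,"dx": 0,"dy": -0.003,"dz": -0.045,"wx": 0,"wy": 0,"wz": 0}
    - {"claw": 1,"dx": 0,"dy": -0.003,"dz": -0.06,"wx": 0,"wy": 0,"wz": 0}
    - {"claw": 1,"dx": 0,"dy": -0.003,"dz": -0.072,"wx": 0,"wy": 0,"wz": 0}
    - {"claw": 1,"dx": 0,"dy": -0.003,"dz": -0.072,"wx": 0,"wy": 0,"wz": 0}
  grip_force: 20

```text
t: 21.05
position: [535.6, 23.0, 166.6]
eef_rot: [0.0, 0.989, -0.148, -0.004]
contact_force: [0.7, 0.2, -1.0]
finger_gap: 53.0
gripper_force: 20.0
```

```bash
python3 - <<'E'
from h import *
o=[]
p=manip.read_state()['position'];print(p)
for n,(x,y) in(('scene',(240,165)),('side',(235,165))):
    s=snap(n)
    o.append(cv2.resize(cv2.cvtColor(np.asarray(s['pixels']),cv2.COLOR_RGB2BGR)[y:y+70,x:x+70],None,fx=5.7,fy=5.7,interpolation=cv2.INTER_CUBIC))
cv2.imwrite('pics/z6.png',np.hstack(o))
E
```

```text
[535.58514025  23.03970392 166.56821551]
```

View pics/z6.png

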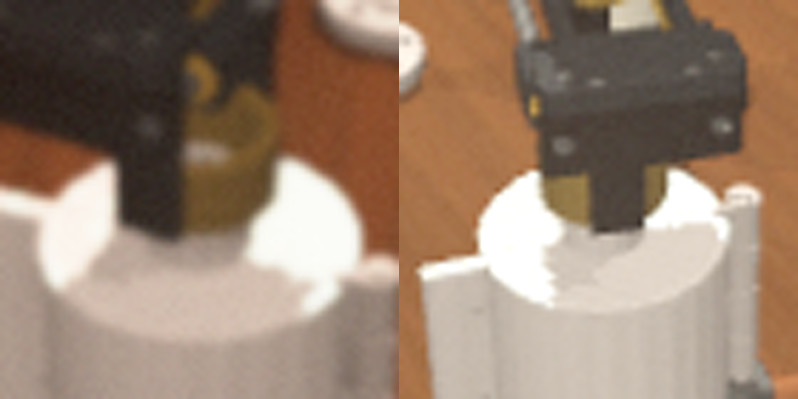

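In these last crops the collar surrounds the neck. It is centred in the side view (604 against 604) and about 2 mm towards -x in the scene view (191 against about 198). I'll correct by +1.5 mm in x and lower slowly.

Request:
apply_moves:
  steps:
    - {"claw": 1,"dx": 0.003,"dy": 0,"dz": 0,"wx": 0,"wy": 0,"wz": 0}
    - {"claw": 1,"dx": 0.003,"dy": 0,"dz": -0.008,"wx": 0,"wy": 0,"wz": 0}
    - {"claw": 1,"dx": 0.003,"dy": 0,"dz": -0.016,"wx": 0,"wy": 0,"wz": 0}
    - {"claw": 1,"dx": 0.003,"dy": 0,"dz": -0.024,"wx": 0,"wy": 0,"wz": 0}
    - {"claw": 1,"dx": 0.003,"dy": 0,"dz": -0.024,"wx": 0,"wy": 0,"wz": 0}
  grip_force: 20

```text
t: 21.65
position: [537.2, 23.2, 155.0]
eef_rot: [-0.0, 0.989, -0.147, -0.004]
contact_force: [-0.6, -0.3, -1.7]
finger_gap: 53.0
gripper_force: 20.0
```

Request:
apply_moves:
  steps:
    - {"claw": 1,"dx": 0,"dy": 0,"dz": -0.006,"wx": 0,"wy": 0,"wz": 0}
    - {"claw": 1,"dx": 0,"dy": 0,"dz": -0.012,"wx": 0,"wy": 0,"wz": 0}
    - {"claw": 1,"dx": 0,"dy": 0,"dz": -0.017,"wx": 0,"wy": 0,"wz": 0}
    - {"claw": 1,"dx": 0,"dy": 0,"dz": -0.02,"wx": 0,"wy": 0,"wz": 0}
    - {"claw": 1,"dx": 0,"dy": 0,"dz": -0.02,"wx": 0,"wy": 0,"wz": 0}
  grip_force: 20

```text
t: 22.15
position: [537.7, 23.1, 145.5]
eef_rot: [-0.0, 0.989, -0.147, -0.003]
contact_force: [-0.2, -1.4, -1.2]
finger_gap: 52.8
gripper_force: 20.0
```

Request:
apply_moves:
  steps:
    - {"claw": 1,"dx": 0,"dy": 0,"dz": -0.001,"wx": 0,"wy": 0,"wz": 0}
    - {"claw": 1,"dx": 0,"dy": 0,"dz": -0.002,"wx": 0,"wy": 0,"wz": 0}
    - {"claw": 1,"dx": 0,"dy": 0,"dz": -0.003,"wx": 0,"wy": 0,"wz": 0}
    - {"claw": 1,"dx": 0,"dy": 0,"dz": -0.004,"wx": 0,"wy": 0,"wz": 0}
    - {"claw": 1,"dx": 0,"dy": 0,"dz": -0.004,"wx": 0,"wy": 0,"wz": 0}
  grip_force: 20

```text
t: 22.65
position: [537.9, 23.1, 144.0]
eef_rot: [-0.0, 0.989, -0.147, -0.003]
contact_force: [-0.7, -0.3, 1.2]
finger_gap: 53.2
gripper_force: 20.0
```

The collar is seated: contact came at z=144, as predicted. I'll release and lift straight up.

Request:
apply_moves:
  steps:
    - {"claw": 0.2,"dx": 0,"dy": 0,"dz": 0,"wx": 0,"wy": 0,"wz": 0}
    - {"claw": 0.2,"dx": 0,"dy": 0,"dz": 0,"wx": 0,"wy": 0,"wz": 0}
    - {"claw": 0.2,"dx": 0,"dy": 0,"dz": 0,"wx": 0,"wy": 0,"wz": 0}
    - {"claw": 0.2,"dx": 0,"dy": 0,"dz": 0,"wx": 0,"wy": 0,"wz": 0}
    - {"claw": 0.2,"dx": 0,"dy": 0,"dz": 0,"wx": 0,"wy": 0,"wz": 0}
  grip_force: 20

```text
t: 23.15
position: [537.9, 23.1, 143.8]
eef_rot: [-0.0, 0.989, -0.147, -0.003]
contact_force: [0.6, 0.2, 0.2]
finger_gap: 69.3
gripper_force: 0.0
```

Request:
apply_moves:
  steps:
    - {"claw": 0.2,"dx": 0,"dy": 0,"dz": 0.01,"wx": 0,"wy": 0,"wz": 0}
    - {"claw": 0.2,"dx": 0,"dy": 0,"dz": 0.05,"wx": 0,"wy": 0,"wz": 0}
    - {"claw": 0.2,"dx": 0,"dy": 0,"dz": 0.12,"wx": 0,"wy": 0,"wz": 0}
    - {"claw": 0.2,"dx": 0,"dy": 0,"dz": 0.2,"wx": 0,"wy": 0,"wz": 0}
    - {"claw": 0.2,"dx": -0.06,"dy": 0,"dz": 0.24,"wx": 0,"wy": 0,"wz": 0}
  grip_force: 20

```text
t: 23.65
position: [511.7, 22.7, 267.4]
eef_rot: [0.0, 0.989, -0.148, 0.001]
contact_force: [0.0, 1.2, 1.6]
finger_gap: 69.6
gripper_force: 0.0
```

Request:
apply_moves:
  steps:
    - {"claw": 0.2,"dx": -0.08,"dy": 0.06,"dz": 0.04,"wx": 0,"wy": 0,"wz": 0}
    - {"claw": 0.2,"dx": -0.12,"dy": 0.14,"dz": 0.04,"wx": 0,"wy": 0,"wz": 0}
    - {"claw": 0.2,"dx": -0.16,"dy": 0.22,"dz": 0.04,"wx": 0,"wy": 0,"wz": 0}
    - {"claw": 0.2,"dx": -0.16,"dy": 0.26,"dz": 0.04,"wx": 0,"wy": 0,"wz": 0}
    - {"claw": 0.2,"dx": -0.16,"dy": 0.26,"dz": 0.04,"wx": 0,"wy": 0,"wz": 0}
  grip_force: 20

```text
t: 24.15
position: [427.4, 156.5, 284.1]
eef_rot: [-0.001, 0.99, -0.144, -0.003]
contact_force: [0.4, -0.3, -0.5]
finger_gap: 69.5
gripper_force: 0.0
```

```bash
python3 - <<'E'
from h import *
np.set_printoptions(precision=1,suppress=True)
for n in('scene','side'):
    s=snap(n); im=cv2.cvtColor(np.asarray(s['pixels']),cv2.COLOR_RGB2HSV)
    m=cv2.inRange(im,(17,110,50),(36,255,255))
    cs,_=cv2.findContours(m,cv2.RETR_EXTERNAL,cv2.CHAIN_APPROX_NONE)
    u=proj(s,(537.5,23.5,153)); print(n,'collar expected',u,[proj(s,P) for P in((537.5,23.5,140),(537.5,23.5,166))],'stopper',proj(s,(300,380,27)))
    print([cv2.boundingRect(c) for c in cs if cv2.contourArea(c)>40])
    # white shell column widths
    w=cv2.inRange(im,(0,0,150),(180,70,255)); r=int(proj(s,(537,24,135))[1])
E
```

```text
scene collar expected [275.2 201.6] [array([275.3, 207.1]), array([275.1, 195.9])] stopper [208.6 150.8]
[(199, 361, 24, 26), (262, 189, 27, 26), (432, 145, 21, 11), (201, 137, 15, 13), (20, 78, 23, 30), (224, 52, 20, 16), (6, 2, 19, 17)]
side collar expected [269.7 201.1] [array([269.9, 205.4]), array([269.5, 196.7])] stopper [144.1 196.5]
[(305, 328, 19, 23), (444, 318, 24, 30), (491, 263, 23, 21), (317, 224, 8, 14), (261, 190, 22, 22), (136, 183, 16, 23), (31, 156, 62, 27), (334, 122, 16, 10)]
```

```bash
python3 -c "
from bench import manip; print(manip.job_done())"
```

```text
the job is handed in; nothing more can be done
None
```

The job is handed in after about 24 s of the 69 s allowed: the stopper stands upright about 425 mm from the valve axis, both halves are shut against their stops, and the collar sits flat on the shell, released; my last check used image positions only, not a viewed picture, and did not cover the bystanders.

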